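# Close up the packed gift chest

### The arm

A 6-joint arm with a two-finger parallel gripper is mounted at the origin on the work surface. World frame = base frame: x ahead of the robot, y to its left, z up, the work surface at z = 0. Lengths are in m, angles in rad, forces in N, time in s.
With the tool pointing down it reaches from about 0.375 to 0.925 m from the base axis. Payload 5.7 kg.
Tool frame: the origin (TCP) lies on the mounting face of the last link; the fingertips stand 182 mm ahead of it and the grasp point (between the pads) lies 163 mm ahead of it; z points along the fingers, y is the direction in which the jaws open and shut (so a half turn about z gives the same grasp; the last joint's range is limited). The gripper opens to 88 mm and grips with 3 to 60 N. Pads are 20 mm wide; open, the fingers measure 115 mm over their backs; the gripper's body (75 mm by 178 mm) begins 61 mm behind the grasp point.
Start: joints at [-1.419, 0.359, 1.51, -0, 1.272, -0.115], TCP at [0.158, -0.579, 0.405] pointing down, gripper open.
Joint ranges: [-2.97, 2.97], [-1.01, 2.36], [0.21, 2.38], [-0.96, 4.11], [0.2, 2.71], [-2.98, 2.98]. Speed limits (rad/s): [2.39, 2.39, 3.14, 3.14, 3.14, 3.14].

### API

Orientations are given as a unit quaternion [w, x, y, z].
In Python, from station import arm gives the robot as it stands.
- The arm moves only by the tool jog_arm, never from a script. Its argument "moves" is a list of rows, each a list of 7 numbers: the turn, a rotation vector about the tool's x, y, z as a fraction of full scale, then the shift along the tool's x, y, z as a fraction of full scale, then the gripper's target within -1 to 1 (shut at 1, half-way at 0, fully open at -1). A call has 1 to 12 rows; each row shifts and turns the commanded pose from where the row before left it, along the tool's axes as they then stand; what a row does not reach is not made up. Full scale, the value 1, is 3 cm for a shift and 0.15 rad for a turn. A row lasts 1/10 s, in which the tool goes at most 50 mm and 8.59 degrees, less where a joint would pass 70% of its speed; a pose out of reach is approached as far as the arm can. A call with a number of a shift or a turn outside -1 to 1 is refused whole. A call with a gripper value outside its range is refused whole. The fingers move at their own pace and stop on an object; "newtons" is the grip in N (left out, the last holds). Time passes only in rows, so rows that do not move let the fingers close. It gives the time, the measured TCP pose, the force and the opening at its end, in the units of the state.
- arm.state(): the state, without advancing time (a new reading comes with each control period).
- arm.read_camera(name): name is "scene" or "top" or "wrist"; returns a dict with "frame" (480x640x3 uint8, red, green, blue), "K" (3x3 intrinsics, pixels), "k1" (the pictures are not rectified: a ray, as slopes to the right and down, at radius r is drawn at 1 + k1 r^2 times it, then the intrinsics apply), "origin" and "rotation" of the camera in the world. Camera axes: x right, y down, z forward; pixel columns grow to the right and rows downward; lengths in m; the calibration is good to about 2 mm. A picture is of the moment at which its call begins. There is no depth.
- arm.close_job(): hands the job in, once; it reports no verdict.
The state is a dict: "time_s": time; "joint_pos": joint angles; "joint_vel": joint speeds; "joint_torque": joint torques, N m; "ee_pos": TCP position; "eef_rot": TCP orientation; "force": force on the tool from outside, world axes, zero at the start; "moment": the same for the moment, N m; "width": opening from 0.0 (shut) to 1.0 (fully open).
Only numpy, scipy, OpenCV 4.12 (cv2) and the standard library are available. Lean on these libraries where they do the work, as an engineer would, in place of code of your own. Each camera call takes 0.05 s, during which the arm holds its last target. There are 200 camera calls.

### The job

The wooden gift chest is packed and has to be closed up for wrapping: with the fingertips, gently push both of its drawers fully home, flush with the chest, and swing the lid over and press it down until it is fully shut. Only push: do not grip or lift anything, do not slam anything, do not shove the chest out of its place, and leave the jars inside it and everything else on the table where they are.

Things in the scene. Friction and masses are not known exactly. Their poses are not given: they have to be found in the camera images.
- chest: Wooden gift chest, 180 mm deep (x), 260 wide (y), rim 112 high (124 with the lid shut). Origin: centre of its underside; z up. Its front, two drawers side by side, looks along its -x: roughly to the robot's right (world -y). The lid's hinge is along the rear top edge. About 3.8 kg in all, standing loose: only friction holds it, and a level push of about 17 N or more slides it.
- chest_lid (a joint): Angle of the lid: 0 shut, pi/2 upright over the chest's rear edge, more leans back; stops at 1.85. It starts open. A flat panel 180 (hinge to free edge) x 260 mm, 12 thick, 0.35 kg, on stiff friction hinges: it stays at any angle where it is left; about 3 to 6 N square to it near its free edge moves it. Its stop at 0 is hard.
- lid_edge (a point): Middle of the free edge of the lid, on its outer face (the one that is on top when shut); 180 mm from the hinge line. With the lid open it is the top edge.
- lid_hinge (a point): Middle of the hinge line of the lid, at the underside of the lid: x +90 mm, y 0, z +112 mm in the chest's frame.
- drawer_left (a joint): How far the left drawer (left as you face the front, y +62 mm in the chest's frame) stands out, m: 0 is shut, front flush with the chest's front; grows along the chest's -x. It slides with about 1.5 N of friction plus 2 N per m/s. Front panel 113 mm wide, 44 high, lower edge 10 mm above the table. Hard stop at 0.
- drawer_right (a joint): The same for the right drawer (y = -62 mm in the chest's frame).
- drawer_left_knob (a point): Centre of the outer end of the left drawer's round brass knob, 32 mm above the table. The knob is 18 mm across and stands 20 mm out of the middle of the drawer's front panel.
- drawer_right_knob (a point): The same for the right drawer.
- minijar_a: Mini jam jar, 43 mm across, 44 high, white lid, standing in the left half (+y) of the chest's open upper compartment, whose floor is 62 mm above the table; the shut lid clears it by 4 mm. To be left standing there. Origin: centre of its underside.
- minijar_b: The same, in the right half of the compartment.
- bottle: Green glass bottle, 72 mm across, 250 mm high, standing behind the chest's right rear corner (its +x, -y side). Origin: centre of its underside. A bystander.
- cookie_jar: Jar of cookies with a steel lid, 90 mm across, 120 mm high, standing beside the chest on the side away from the robot (its -y side). Origin: centre of its underside. A bystander.
- ribbon_spool: Spool of ribbon lying flat, 80 mm across, 30 mm high, beyond the chest's right front corner (its -x, -y side). Origin: centre of its underside. A bystander.
- scissors: Scissors with red handles lying flat behind the chest, 175 mm long, 9 mm high, blades along its x. Origin: under the pivot. A bystander.
- heat_gun: Red heat gun lying on its side, barrel along its x (220 mm), handle along its -y (150 mm), 68 mm high. Origin: on the table under the barrel's axis. A bystander.
- tape_dispenser: Black weighted tape dispenser, 160 x 72 mm, 130 mm high with its roll. Origin: centre of its underside. A bystander.
Mind the look-alikes: they are no part of the job. What is shaped like the minijar_a but blue or orange is not meant.

How it is judged:
By the outcome, as a careful person would: the job done as asked, in the order asked, and still so for the second after the job is handed in, with the robot touching nothing.
It also fails if it takes over 62 s, if anything falls off the work surface, if the arm or the gripper's body presses on something with over 40 N, if the wrist force passes 120 N, or if a joint passes its speed limit or range.

## Working session

There is one attempt and no reset: what is moved stays moved. The work goes in short steps, Python scripts to look and compute and a tool call to move; the robot and the scene stay as the last step left them, time stands still between calls to the robot, and variables do not carry over. Pictures are saved under pics/ and viewed, about 8 in all and at most 12, crops included, and the job is handed in when it is done.

Besides the shell and the picture viewer there is one more tool, called after "Request:" as name(argument=value, ...), one argument or row to a line, values as JSON. jog_arm: Moves the arm, as the interface text tells. Its arguments: {"type":"object","properties":{"moves":{"type":"array"},"newtons":{"type":"number"}},"required":["moves"]}

```bash
mkdir -p pics; ls; python3 - <<'E'
from station import arm
import cv2
for n in("scene","top"):
    c=arm.read_camera(n); cv2.imwrite(f"pics/{n}1.png",c["frame"][:,:,::-1]); print(n,c["K"],c["k1"],c["origin"],c["rotation"])
s=arm.state();print(s)
E
```

```text
pics
scene [[446.59446524   0.         321.48515249]
 [  0.         446.59446524 240.01668769]
 [  0.           0.           1.        ]] -0.009195806794137689 [ 0.69489948 -0.59069958  0.84602218] [-0.34960187  0.92652832  0.13251084 -0.04200804]
top [[555.28613854   0.         315.99994407]
 [  0.         555.28613854 236.43864095]
 [  0.           0.           1.        ]] -0.03402228869191656 [0.39882485 0.02417259 1.34179962] [ 0.0395456  -0.69981392  0.71198045 -0.04219548]
{'time_s': 0.1, 'joint_pos': array([-1.41911631e+00,  3.59405973e-01,  1.51132145e+00,  2.61003616e-05,
        1.27250294e+00, -1.15083239e-01]), 'joint_vel': array([ 0.00082112, -0.00132211, -0.00286691,  0.0018278 , -0.00110584,
        0.00043744]), 'joint_torque': array([ 1.37146776e-05, -5.16355920e+01, -2.71404487e+01,  6.77230395e-02,
        2.76701432e-02, -3.09000825e-05]), 'ee_pos': array([ 0.15812376, -0.57845034,  0.40391054]), 'eef_rot': array([-8.18945731e-04,  9.91118029e-01,  1.32982635e-01, -2.51424113e-06]), 'force': array([ 0.11990382,  0.4803462 , -0.37876549]), 'moment': array([-0.01458514, -0.04865417, -0.02476135]), 'width': 1.0011580799434634}
```

View pics/scene1.png

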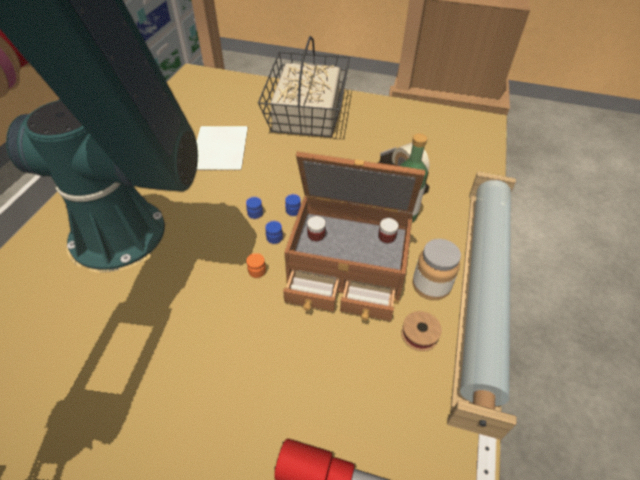

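View pics/top1.png

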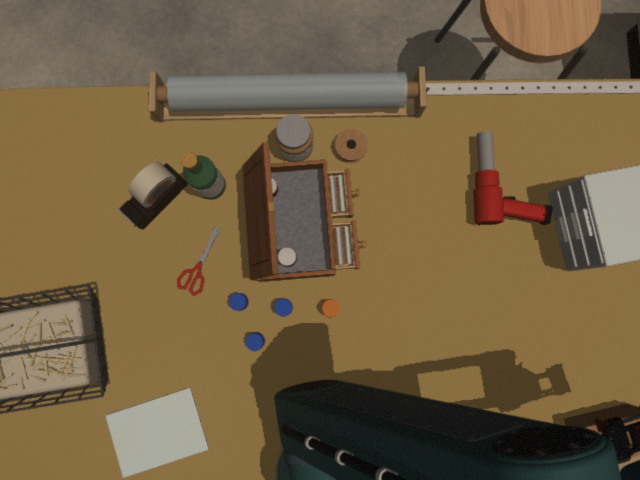

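Scene: the chest is open with the lid past upright and both drawers out. Left knob is near (362,243) and right knob near (355,192) in the top view; the robot is below. I'll enlarge that area.

```bash
cat > h.py <<'E'
import numpy as np, cv2
from scipy.spatial.transform import Rotation as R
from station import arm
def rot(q): return R.from_quat(np.r_[q[1:],q[0]])
def cam(n): return arm.read_camera(n)
def pix2w(c,uv,z):
    d=cv2.undistortPoints(np.float64(uv).reshape(-1,1,2),c["K"],np.array([c["k1"],0,0,0,0.])).reshape(-1,2)
    r=rot(c["rotation"]).apply(np.c_[d,np.ones(len(d))]); z=np.broadcast_to(z,len(d))
    return c["origin"]+r*((z-c["origin"][2])/r[:,2])[:,None]
def w2pix(c,P):
    p=rot(c["rotation"]).inv().apply(np.atleast_2d(P)-c["origin"])
    return cv2.projectPoints(p,np.zeros(3),np.zeros(3),c["K"],np.array([c["k1"],0,0,0,0.]))[0].reshape(-1,2)
def crop(c,name,x0,y0,w,h,s):
    cv2.imwrite(f"pics/{name}.png",cv2.resize(c["frame"][y0:y0+h,x0:x0+w,::-1],None,fx=s,fy=s,interpolation=cv2.INTER_CUBIC))
E
python3 - <<'E'
from h import *
crop(cam("top"),"top2",230,130,150,160,3.75)
c=cam("scene")
crop(c,"sc2",270,145,160,180,3.33)
E
```

```text
(no output)
```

View pics/top2.png

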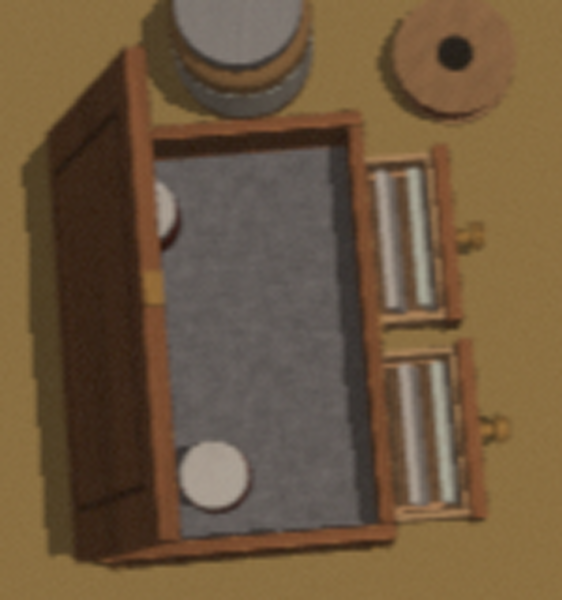

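View pics/sc2.png

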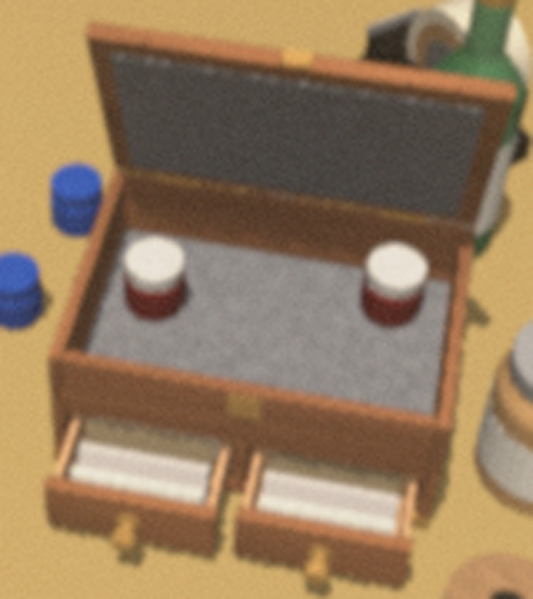

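```bash
cat > fit.py <<'E'
from h import *
from scipy.optimize import least_squares
def pts(p):
    x,y,yaw,th,dl,dr=p; c,s=np.cos(th),np.sin(th)
    edge=np.array([.09-.18*c+.012*s,0,.112+.18*s+.012*c]); hin=np.array([.09+.012*s,0,.112+.012*c])
    Y=lambda v,yy:v+[0,yy,0]
    L=np.array([[-.09,-.13,.112],[-.09,.13,.112],Y(edge,-.13),Y(edge,.13),Y(hin,-.13),Y(hin,.13),
      [-.11-dl,.062,.032],[-.11-dr,-.062,.032],
      [-.09-dr,-.1185,.054],[-.09-dr,-.0055,.054],[-.09-dl,.0055,.054],[-.09-dl,.1185,.054]])
    return R.from_euler("z",yaw).apply(L)+[x,y,0]
E
python3 - <<'E'
from fit import *
T=cam("top");S=cam("scene")
t=np.array([[361,112],[393,540],[126,48],[160,540],[50,138],[75,558],[511,429],[485,236],[447,147],[461,325],[470,340],[485,517]])/3.75+[230,130]
s=np.array([[450,430],[52,355],[517,88],[90,25],[127,550],[318,582]])/3.33+[270,145]
si=[0,1,2,3,6,7]
f=lambda p:np.r_[w2pix(T,pts(p))-t,w2pix(S,pts(p)[si])-s].ravel()
r=least_squares(f,[.5,.06,np.pi/2,1.2,.05,.05],loss="soft_l1")
print(r.x.round(4));print(f(r.x).reshape(-1,2).round(1));print(pts(r.x).round(3))
np.save("fit.npy",r.x)
E
```

```text
[0.5833 0.0736 1.6272 1.1986 0.0597 0.0547]
[[ 0.4 -0.9]
 [ 0.8 -0.6]
 [ 1.  -1.6]
 [ 0.5 -0.2]
 [-1.1 -2.3]
 [-0.9  0.9]
 [-0.7 -0.4]
 [-0.2 -0.1]
 [ 0.3 -1. ]
 [ 0.4 -1.4]
 [ 0.6 -1. ]
 [ 0.5 -0.1]
 [-0.3 -0.3]
 [-2.6 -0.3]
 [-0.3 -1. ]
 [-1.1 -1.9]
 [-2.8 -1.3]
 [-2.4 -1.4]]
[[ 0.718 -0.009  0.112]
 [ 0.459 -0.024  0.112]
 [ 0.711  0.117  0.284]
 [ 0.452  0.102  0.284]
 [ 0.707  0.182  0.116]
 [ 0.448  0.167  0.116]
 [ 0.531 -0.099  0.032]
 [ 0.655 -0.087  0.032]
 [ 0.71  -0.064  0.054]
 [ 0.597 -0.071  0.054]
 [ 0.586 -0.076  0.054]
 [ 0.473 -0.083  0.054]]
```

```bash
cat >> fit.py <<'E'
n_=lambda yaw:np.array([np.cos(yaw),np.sin(yaw),0])
def target_R(yaw,tilt):
    n=n_(yaw); z=n*np.sin(tilt)+np.array([0,0,-np.cos(tilt)]); y=np.cross([0,0,-1],n)*-1
    y=np.array([n[1],-n[0],0]); x=np.cross(y,z); return R.from_matrix(np.c_[x,y,z])
def turn(Rt):
    s=arm.state(); return (rot(s["eef_rot"]).inv()*Rt).as_rotvec()/.15
def shift(tip,Rt=None):
    s=arm.state(); Rc=rot(s["eef_rot"]); t=s["ee_pos"]+Rc.apply([0,0,.182])
    if Rt is not None: t=s["ee_pos"]+Rt.apply([0,0,.182]); Rc=Rt
    return Rc.inv().apply(np.array(tip)-t)/.03
def chest(p,v): return R.from_euler("z",p[2]).apply(v)+[p[0],p[1],0]
def tip():
    s=arm.state(); p=np.load("fit.npy"); t=s["ee_pos"]+rot(s["eef_rot"]).apply([0,0,.182])
    c=R.from_euler("z",-p[2]).apply(t-[p[0],p[1],0])
    print("t",round(s["time_s"],2),"tip",t.round(4),"chest",c.round(4),"F",s["force"].round(1),"w",round(s["width"],2))
E
python3 - <<'E'
from fit import *
p=np.load("fit.npy");Rt=target_R(p[2],.5)
print("turn",turn(Rt).round(2)); k=chest(p,[-.11-p[4]-.05,.062,.027]); print(k)
print("shift",shift(k+[0,0,.12],Rt).round(2)); tip()
E
```

```text
turn [ 2.26  2.79 -8.87]
[ 0.53380926 -0.14920317  0.027     ]
shift [ 7.81 13.31  7.97]
t 0.3 tip [ 0.1582 -0.5785  0.2223] chest [-0.6271  0.4613  0.2223] F [-0.4 -0.3 -0.5] w 1.0
```

Request:
jog_arm(
  moves=[
    [0.19,0.23,-0.74,0,0,0,1],
    [0.19,0.23,-0.74,0,0,0,1],
    [0.19,0.23,-0.74,0,0,0,1],
    [0.19,0.23,-0.74,0,0,0,1],
    [0.19,0.23,-0.74,0,0,0,1],
    [0.19,0.23,-0.74,0,0,0,1],
    [0.19,0.23,-0.74,0,0,0,1],
    [0.19,0.23,-0.74,0,0,0,1],
    [0.19,0.23,-0.74,0,0,0,1],
    [0.19,0.23,-0.74,0,0,0,1],
    [0.19,0.23,-0.74,0,0,0,1],
    [0.19,0.23,-0.74,0,0,0,1],
  ],
)

```text
time_s: 1.5
ee_pos: [0.1581, -0.5789, 0.4045]
eef_rot: [-0.181, 0.663, 0.706, 0.168]
force: [-0.4, 0.7, 0.6]
width: 0.005
```

```bash
python3 - <<'E'
from fit import *
p=np.load("fit.npy");Rt=target_R(p[2],.5)
print("turn",turn(Rt).round(2)); k=chest(p,[-.11-p[4]-.05,.062,.027])
print("shift",shift(k+[0,0,.12]).round(2)); tip()
E
```

```text
turn [-0.04  0.01  0.03]
shift [ 7.77 13.43  7.89]
t 1.5 tip [ 0.1521 -0.4921  0.2447] chest [-0.5404  0.4625  0.2447] F [-0.4  0.7  0.6] w 0.0
```

Request:
jog_arm(
  moves=[
    [0,0,0,0.39,0.67,0.39,1],
    [0,0,0,0.39,0.67,0.39,1],
    [0,0,0,0.39,0.67,0.39,1],
    [0,0,0,0.39,0.67,0.39,1],
    [0,0,0,0.39,0.67,0.39,1],
    [0,0,0,0.39,0.67,0.39,1],
    [0,0,0,0.39,0.67,0.39,1],
    [0,0,0,0.39,0.67,0.39,1],
    [0,0,0,0.39,0.67,0.39,1],
    [0,0,0,0.39,0.67,0.39,1],
  ],
)

```text
time_s: 2.5
ee_pos: [0.35, -0.4079, 0.3565]
eef_rot: [-0.18, 0.665, 0.705, 0.167]
force: [-0.5, -0.1, -0.7]
width: 0.004
```

Request:
jog_arm(
  moves=[
    [0,0,0,0.39,0.67,0.39,1],
    [0,0,0,0.39,0.67,0.39,1],
    [0,0,0,0.39,0.67,0.39,1],
    [0,0,0,0.39,0.67,0.39,1],
    [0,0,0,0.39,0.67,0.39,1],
    [0,0,0,0.39,0.67,0.39,1],
    [0,0,0,0.39,0.67,0.39,1],
    [0,0,0,0.39,0.67,0.39,1],
    [0,0,0,0.39,0.67,0.39,1],
    [0,0,0,0.39,0.67,0.39,1],
    [0,0,0,0,0,0,1],
  ],
)

```text
time_s: 3.6
ee_pos: [0.5418, -0.2364, 0.3082]
eef_rot: [-0.181, 0.664, 0.706, 0.167]
force: [-0.8, 0.1, -0.2]
width: 0.004
```

```bash
python3 - <<'E'
from fit import *
p=np.load("fit.npy");Rt=target_R(p[2],.5)
print("turn",turn(Rt).round(2)); k=chest(p,[-.11-p[4]-.05,.062,.027])
print("shift",shift(k).round(2)); tip()
print("pushdir/30mm in tool",rot(arm.state()["eef_rot"]).inv().apply(n_(p[2])).round(3))
E
```

```text
turn [-0.04  0.01  0.02]
shift [-1.91 -0.05  3.56]
t 3.6 tip [ 0.5358 -0.1497  0.1483] chest [-0.2202  0.0601  0.1483] F [-0.8  0.1 -0.2] w 0.0
pushdir/30mm in tool [0.879 0.005 0.478]
```

Request:
jog_arm(
  moves=[
    [0,0,0,-0.32,-0.01,0.59,1],
    [0,0,0,-0.32,-0.01,0.59,1],
    [0,0,0,-0.32,-0.01,0.59,1],
    [0,0,0,-0.32,-0.01,0.59,1],
    [0,0,0,-0.32,-0.01,0.59,1],
    [0,0,0,-0.32,-0.01,0.59,1],
    [0,0,0,0,0,0,1],
    [0,0,0,0.29,0,0.16,1],
    [0,0,0,0.29,0,0.16,1],
    [0,0,0,0.29,0,0.16,1],
    [0,0,0,0,0,0,1],
  ],
)

```text
time_s: 4.7
ee_pos: [0.5359, -0.2068, 0.1886]
eef_rot: [-0.181, 0.665, 0.705, 0.167]
force: [-0.6, 0.6, -0.2]
width: 0.002
```

```bash
python3 - <<'E'
from fit import *
tip()
crop(cam("scene"),"sc3",270,145,160,180,3.33)
E
```

```text
t 4.7 tip [ 0.53   -0.1202  0.0287] chest [-0.1905  0.0642  0.0287] F [-0.6  0.6 -0.2] w 0.0
```

View pics/sc3.png

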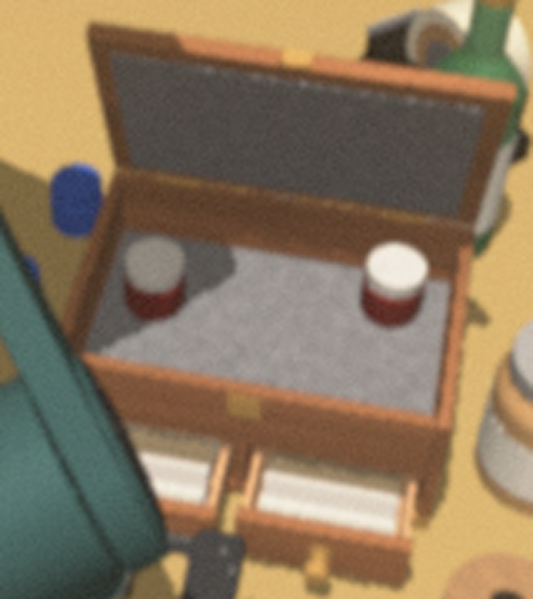

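The arm hides the left knob at about (127,550); the fingers are just in front of it and there's no contact yet. I'll push slowly at 30 mm/s.

Request:
jog_arm(
  moves=[
    [0,0,0,0.09,0,0.05,1],
    [0,0,0,0.09,0,0.05,1],
    [0,0,0,0.09,0,0.05,1],
    [0,0,0,0.09,0,0.05,1],
    [0,0,0,0.09,0,0.05,1],
    [0,0,0,0.09,0,0.05,1],
    [0,0,0,0.09,0,0.05,1],
    [0,0,0,0.09,0,0.05,1],
  ],
)

```text
time_s: 5.55
ee_pos: [0.5347, -0.1839, 0.1875]
eef_rot: [-0.18, 0.665, 0.705, 0.167]
force: [-0.5, -1.8, 0.9]
width: 0.003
```

Request:
jog_arm(
  moves=[
    [0,0,0,0.09,0,0.05,1],
    [0,0,0,0.09,0,0.05,1],
    [0,0,0,0.09,0,0.05,1],
    [0,0,0,0.09,0,0.05,1],
    [0,0,0,0.09,0,0.05,1],
    [0,0,0,0.09,0,0.05,1],
    [0,0,0,0.09,0,0.05,1],
    [0,0,0,0.09,0,0.05,1],
  ],
)

```text
time_s: 6.35
ee_pos: [0.5333, -0.1591, 0.1873]
eef_rot: [-0.181, 0.665, 0.705, 0.167]
force: [-0.2, -2.5, 1.2]
width: 0.007
```

```bash
python3 -c "
from fit import *
tip()"
```

```text
t 6.35 tip [ 0.5274 -0.0724  0.0273] chest [-0.1427  0.064   0.0273] F [-0.2 -2.5  1.2] w 0.01
```

Request:
jog_arm(
  moves=[
    [0,0,0,0.09,0,0.05,1],
    [0,0,0,0.09,0,0.05,1],
    [0,0,0,0.09,0,0.05,1],
    [0,0,0,0.09,0,0.05,1],
    [0,0,0,0.09,0,0.05,1],
    [0,0,0,0.03,0,0.02,1],
    [0,0,0,0.03,0,0.02,1],
  ],
)

```text
time_s: 7.05
ee_pos: [0.5323, -0.1416, 0.1869]
eef_rot: [-0.18, 0.665, 0.705, 0.167]
force: [-1.0, -2.2, 1.1]
width: 0.005
```

Request:
jog_arm(
  moves=[
    [0,0,0,0.03,0,0.02,1],
    [0,0,0,0.03,0,0.02,1],
  ],
)

```text
time_s: 7.25
ee_pos: [0.5321, -0.1396, 0.1867]
eef_rot: [-0.18, 0.665, 0.705, 0.167]
force: [0.4, -1.5, 1.2]
width: 0.003
```

```bash
python3 -c "
from fit import *
tip()"
```

```text
t 7.25 tip [ 0.5263 -0.053   0.0267] chest [-0.1232  0.0641  0.0267] F [ 0.4 -1.5  1.2] w 0.0
```

Request:
jog_arm(
  moves=[
    [0,0,0,0.03,0,0.02,1],
    [0,0,0,0.03,0,0.02,1],
  ],
)

```text
time_s: 7.45
ee_pos: [0.532, -0.1375, 0.1865]
eef_rot: [-0.18, 0.665, 0.705, 0.167]
force: [-0.9, -1.6, 1.0]
width: 0.002
```

Request:
jog_arm(
  moves=[
    [0,0,0,0.03,0,0.02,1],
  ],
)

```text
time_s: 7.55
ee_pos: [0.532, -0.1363, 0.1864]
eef_rot: [-0.18, 0.665, 0.705, 0.167]
force: [0.2, -2.0, 0.6]
width: 0.007
```

Request:
jog_arm(
  moves=[
    [0,0,0,0.03,0,0.02,1],
  ],
)

```text
time_s: 7.65
ee_pos: [0.532, -0.1355, 0.1864]
eef_rot: [-0.18, 0.665, 0.705, 0.167]
force: [-1.2, -4.6, 4.0]
width: 0.007
```

Request:
jog_arm(
  moves=[
    [0,0,0,0.01,0,0.01,1],
  ],
)

```text
time_s: 7.75
ee_pos: [0.532, -0.1353, 0.1864]
eef_rot: [-0.18, 0.665, 0.705, 0.167]
force: [-1.3, -6.7, 3.9]
width: 0.005
```

Request:
jog_arm(
  moves=[
    [0,0,0,0.01,0,0.01,1],
    [0,0,0,0,0,0,1],
  ],
)

```text
time_s: 7.95
ee_pos: [0.532, -0.1353, 0.1863]
eef_rot: [-0.18, 0.665, 0.705, 0.167]
force: [-1.5, -6.4, 3.1]
width: 0.009
```

```bash
python3 -c "
from fit import *
tip()"
```

```text
t 7.95 tip [ 0.5263 -0.049   0.0262] chest [-0.1192  0.0639  0.0262] F [-1.5 -6.4  3.1] w 0.01
```

Request:
jog_arm(
  moves=[
    [0,0,0,-0.1,0,-0.05,1],
    [0,0,0,-0.55,0,-0.3,1],
    [0,0,0,-0.55,0,-0.3,1],
    [0,0,0,-0.55,0,-0.3,1],
    [0,0,0,-0.55,0,-0.3,1],
    [0,0,0,0,0.7,0,1],
    [0,0,0,0,0.7,0,1],
    [0,0,0,0,0.7,0,1],
    [0,0,0,0,0.7,0,1],
    [0,0,0,0,0.7,0,1],
    [0,0,0,0,0.7,0,1],
    [0,0,0,0,0,0,1],
  ],
)

```text
time_s: 9.15
ee_pos: [0.6644, -0.2068, 0.1855]
eef_rot: [-0.179, 0.665, 0.705, 0.168]
force: [-1.1, -0.4, -0.2]
width: 0.003
```

```bash
python3 - <<'E'
from fit import *
tip(); c=cam("top"); print(pix2w(c,[[295,132],[351,145]],[.12,.03]).round(3))
crop(c,"top3",230,130,150,160,3.75)
E
```

```text
t 9.15 tip [ 0.659  -0.1204  0.0254] chest [-0.1979 -0.0647  0.0254] F [-1.1 -0.4 -0.2] w 0.0
[[ 0.78   0.062  0.12 ]
 [ 0.773 -0.071  0.03 ]]
```

View pics/top3.png

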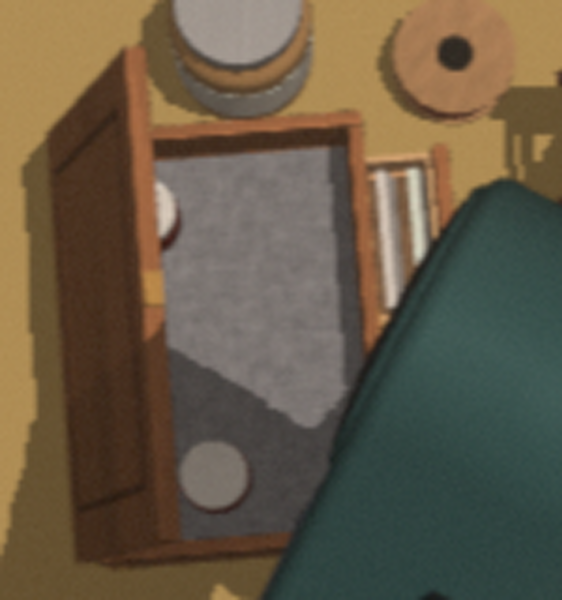

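The left part of the chest is hidden by the arm. The rim corner is still at (360,112), so the chest hasn't moved. The right drawer front is at (440,150). I'll push it the same way.

Request:
jog_arm(
  moves=[
    [0,0,0,0.17,-0.04,0.04,1],
    [0,0,0,0.15,-0.04,0.08,1],
    [0,0,0,0.15,0,0.08,1],
    [0,0,0,0.09,0,0.05,1],
    [0,0,0,0.09,0,0.05,1],
    [0,0,0,0.09,0,0.05,1],
    [0,0,0,0.09,0,0.05,1],
    [0,0,0,0.09,0,0.05,1],
    [0,0,0,0.09,0,0.05,1],
    [0,0,0,0.09,0,0.05,1],
  ],
)

```text
time_s: 10.2
ee_pos: [0.6576, -0.1686, 0.1868]
eef_rot: [-0.181, 0.665, 0.705, 0.167]
force: [-1.1, -0.8, 1.0]
width: 0.004
```

Request:
jog_arm(
  moves=[
    [0,0,0,0.09,0,0.05,1],
    [0,0,0,0.09,0,0.05,1],
    [0,0,0,0.09,0,0.05,1],
    [0,0,0,0.09,0,0.05,1],
    [0,0,0,0.09,0,0.05,1],
    [0,0,0,0.09,0,0.05,1],
    [0,0,0,0.09,0,0.05,1],
    [0,0,0,0.09,0,0.05,1],
  ],
)

```text
time_s: 11.0
ee_pos: [0.6562, -0.1438, 0.1866]
eef_rot: [-0.181, 0.665, 0.705, 0.167]
force: [0.1, -1.0, 0.9]
width: 0.0
```

```bash
python3 -c "
from fit import *
tip()"
```

```text
t 11.0 tip [ 0.6503 -0.0572  0.0266] chest [-0.1344 -0.0595  0.0266] F [ 0.1 -1.   0.9] w 0.0
```

Request:
jog_arm(
  moves=[
    [0,0,0,0.09,0,0.05,1],
    [0,0,0,0.09,0,0.05,1],
    [0,0,0,0.06,0,0.03,1],
    [0,0,0,0.03,0,0.02,1],
    [0,0,0,0.03,0,0.02,1],
    [0,0,0,0.03,0,0.02,1],
  ],
)

```text
time_s: 11.6
ee_pos: [0.6556, -0.1327, 0.1863]
eef_rot: [-0.18, 0.665, 0.705, 0.167]
force: [0.1, -1.7, 1.4]
width: 0.007
```

Request:
jog_arm(
  moves=[
    [0,0,0,0.03,0,0.02,1],
  ],
)

```text
time_s: 11.7
ee_pos: [0.6555, -0.1317, 0.1862]
eef_rot: [-0.18, 0.665, 0.705, 0.167]
force: [-0.0, -1.9, 1.2]
width: 0.006
```

Request:
jog_arm(
  moves=[
    [0,0,0,0.03,0,0.02,1],
  ],
)

```text
time_s: 11.8
ee_pos: [0.6554, -0.1306, 0.1861]
eef_rot: [-0.18, 0.665, 0.705, 0.167]
force: [-0.1, -1.5, 1.9]
width: 0.008
```

```bash
python3 -c "
from fit import *
tip()"
```

```text
t 11.8 tip [ 0.6496 -0.044   0.0261] chest [-0.1211 -0.0596  0.0261] F [-0.1 -1.5  1.9] w 0.01
```

Request:
jog_arm(
  moves=[
    [0,0,0,0.03,0,0.02,1],
  ],
)

```text
time_s: 11.9
ee_pos: [0.6554, -0.1295, 0.186]
eef_rot: [-0.18, 0.665, 0.705, 0.167]
force: [-0.1, -1.2, 1.2]
width: 0.004
```

Request:
jog_arm(
  moves=[
    [0,0,0,0.03,0,0.01,1],
  ],
)

```text
time_s: 12.0
ee_pos: [0.6553, -0.1285, 0.1861]
eef_rot: [-0.18, 0.665, 0.705, 0.167]
force: [-0.8, -1.2, 0.9]
width: 0.004
```

Request:
jog_arm(
  moves=[
    [0,0,0,0.02,0,0.01,1],
  ],
)

```text
time_s: 12.1
ee_pos: [0.6553, -0.1279, 0.1861]
eef_rot: [-0.18, 0.665, 0.705, 0.167]
force: [0.4, -2.4, 0.8]
width: 0.006
```

Request:
jog_arm(
  moves=[
    [0,0,0,0.02,0,0.01,1],
  ],
)

```text
time_s: 12.2
ee_pos: [0.6553, -0.1276, 0.1862]
eef_rot: [-0.18, 0.665, 0.705, 0.167]
force: [-0.5, -5.1, 0.9]
width: 0.003
```

Request:
jog_arm(
  moves=[
    [0,0,0,0.02,0,0.01,1],
  ],
)

```text
time_s: 12.3
ee_pos: [0.6553, -0.1274, 0.1863]
eef_rot: [-0.18, 0.665, 0.705, 0.167]
force: [-1.7, -7.2, 1.5]
width: 0.001
```

```bash
python3 -c "
from fit import *
tip()"
```

```text
t 12.3 tip [ 0.6495 -0.0411  0.0261] chest [-0.1183 -0.0596  0.0261] F [-1.7 -7.2  1.5] w 0.0
```

Request:
jog_arm(
  moves=[
    [0,0,0,-0.1,0,-0.05,1],
    [0,0,0,-0.4,0,-0.22,1],
    [0,0,0,-0.4,0,-0.22,1],
    [0,0,0,-0.4,0,-0.22,1],
    [0,0,0,0.4,0,-0.74,1],
    [0,0,0,0.4,0,-0.74,1],
    [0,0,0,0.4,0,-0.74,1],
    [0,0,0,0.4,0,-0.74,1],
    [0,0,0,0.4,0,-0.74,1],
    [0,0,0,0.4,0,-0.74,1],
    [0,0,0,0.4,0,-0.74,1],
    [0,0,0,0.4,0,-0.74,1],
  ],
)

```text
time_s: 13.5
ee_pos: [0.6585, -0.1723, 0.3893]
eef_rot: [-0.181, 0.666, 0.705, 0.167]
force: [0.4, -0.6, 0.6]
width: 0.004
```

```bash
python3 - <<'E'
from fit import *
p=np.load("fit.npy");Rt=target_R(p[2],0.)
print("turn",turn(Rt).round(2)); k=chest(p,[.105,0,.262])
print("shift",shift(k+[0,0,.075],Rt).round(2)); tip()
E
```

```text
turn [-0.03 -3.31  0.  ]
shift [11.83 -2.04 -4.32]
t 13.5 tip [ 0.6527 -0.0857  0.2293] chest [-0.163  -0.0603  0.2293] F [ 0.4 -0.6  0.6] w 0.0
```

Request:
jog_arm(
  moves=[
    [0,-0.66,0,0,0,-0.5,1],
    [0,-0.66,0,0,0,-0.5,1],
    [0,-0.66,0,0,0,-0.5,1],
    [0,-0.66,0,0,0,-0.5,1],
    [0,-0.66,0,0,0,-0.5,1],
    [0,0,0,0,0,-0.6,1],
    [0,0,0,0,0,-0.6,1],
    [0,0,0,0,0,-0.6,1],
    [0,0,0,0,0,0,1],
  ],
)

```text
time_s: 14.4
ee_pos: [0.6609, -0.1942, 0.5162]
eef_rot: [-0.0, 0.686, 0.727, -0.0]
force: [0.4, -0.4, -0.1]
width: 0.005
```

```bash
python3 - <<'E'
from fit import *
p=np.load("fit.npy");Rt=target_R(p[2],0.)
print("turn",turn(Rt).round(2)); k=chest(p,[.105,0,.262])
print("shift",shift(k+[0,0,.075]).round(2)); tip()
E
```

```text
turn [-0.   -0.    0.01]
shift [12.56 -2.05 -0.09]
t 14.4 tip [ 0.6608 -0.1942  0.3342] chest [-0.2718 -0.0623  0.3342] F [ 0.4 -0.4 -0.1] w 0.0
```

Request:
jog_arm(
  moves=[
    [0,0,0,0.79,-0.13,0,1],
    [0,0,0,0.79,-0.13,0,1],
    [0,0,0,0.79,-0.13,0,1],
    [0,0,0,0.79,-0.13,0,1],
    [0,0,0,0.79,-0.13,0,1],
    [0,0,0,0.79,-0.13,0,1],
    [0,0,0,0.79,-0.13,0,1],
    [0,0,0,0.79,-0.13,0,1],
  ],
)

```text
time_s: 15.2
ee_pos: [0.6171, -0.0041, 0.5122]
eef_rot: [-0.004, 0.686, 0.728, -0.002]
force: [0.1, -0.3, 0.0]
width: 0.007
```

Request:
jog_arm(
  moves=[
    [0,0,0,0.78,-0.13,0,1],
    [0,0,0,0.78,-0.13,0,1],
    [0,0,0,0.78,-0.13,0,1],
    [0,0,0,0.78,-0.13,0,1],
    [0,0,0,0.78,-0.13,0,1],
    [0,0,0,0.78,-0.13,0,1],
    [0,0,0,0.78,-0.13,0,1],
    [0,0,0,0.78,-0.13,0,1],
    [0,0,0,0,0,0,1],
  ],
)

```text
time_s: 16.1
ee_pos: [0.5743, 0.182, 0.5129]
eef_rot: [-0.004, 0.685, 0.729, -0.002]
force: [-0.4, -0.6, -0.8]
width: 0.007
```

```bash
python3 - <<'E'
from fit import *
p=np.load("fit.npy");Rt=target_R(p[2],0.)
print("turn",turn(Rt).round(2)); k=chest(p,[.105,0,.262])
print("shift",shift(k).round(2)); tip()
c=cam("scene"); crop(c,"sc4",270,145,160,180,3.33)
E
```

```text
turn [-0.05 -0.02  0.04]
shift [-0.15  0.16  2.29]
t 16.1 tip [0.5729 0.1825 0.3309] chest [0.1093 0.0042 0.3309] F [-0.4 -0.6 -0.8] w 0.01
```

View pics/sc4.png

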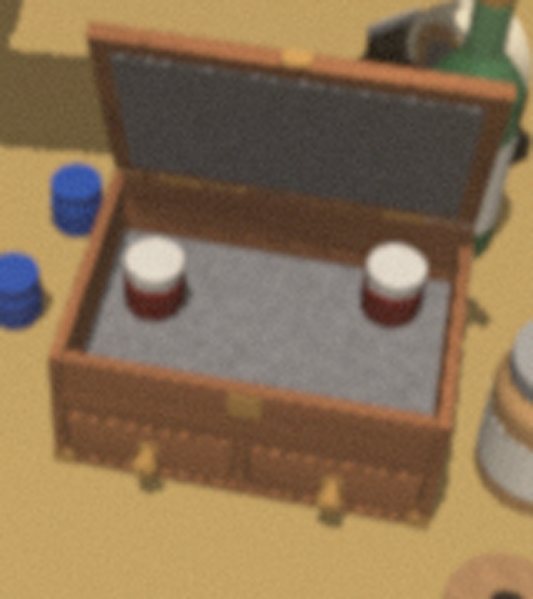

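Both drawers are flush: knobs at (147,460) and (331,497), front corner still at (450,430). Jars haven't moved and the lid is unchanged. Next I go down behind the lid.

Request:
jog_arm(
  moves=[
    [0,0,0,-0.04,0.04,0.57,1],
    [0,0,0,-0.04,0.04,0.57,1],
    [0,0,0,-0.04,0.04,0.57,1],
    [0,0,0,-0.04,0.04,0.57,1],
    [0,0,0,0,0,0,1],
  ],
)

```text
time_s: 16.65
ee_pos: [0.5798, 0.1738, 0.4427]
eef_rot: [-0.004, 0.686, 0.727, -0.003]
force: [0.2, -0.2, -0.9]
width: 0.007
```

```bash
python3 - <<'E'
from fit import *
tip()
def P(t): c,s=np.cos(t),np.sin(t); return np.array([.10-.16*c+.012*s,.112+.16*s+.012*c])
th=np.arange(1.2,-.001,-.1)
print(P(1.2))
for a,b in zip(th,th[1:]): d=(P(b)-P(a))/.03; print(round(b,1),P(b).round(4),"x/row4",(d[0]/4).round(3),"z",(-d[1]/4).round(3))
E
```

```text
t 16.65 tip [0.5779 0.1739 0.2607] chest [ 1.004e-01 -2.000e-04  2.607e-01] F [ 0.2 -0.2 -0.9] w 0.01
[0.05320723 0.26547455]
1.1 [0.0381 0.26  ] x/row4 -0.126 z 0.045
1.0 [0.0236 0.2531] x/row4 -0.121 z 0.058
0.9 [0.0099 0.2448] x/row4 -0.114 z 0.069
0.8 [-0.0029  0.2351] x/row4 -0.107 z 0.08
0.7 [-0.0146  0.2243] x/row4 -0.098 z 0.091
0.6 [-0.0253  0.2122] x/row4 -0.089 z 0.1
0.5 [-0.0347  0.1992] x/row4 -0.078 z 0.108
0.4 [-0.0427  0.1854] x/row4 -0.067 z 0.116
0.3 [-0.0493  0.1707] x/row4 -0.055 z 0.122
0.2 [-0.0544  0.1555] x/row4 -0.043 z 0.127
0.1 [-0.058   0.1399] x/row4 -0.03 z 0.13
-0.0 [-0.06   0.124] x/row4 -0.017 z 0.133
```

Request:
jog_arm(
  moves=[
    [0,0,0,-0.26,0,-0.03,1],
    [0,0,0,-0.26,0,-0.03,1],
    [0,0,0,-0.26,0,-0.03,1],
    [0,0,0,-0.26,0,-0.03,1],
    [0,0,0,-0.26,0,-0.03,1],
    [0,0,0,-0.1,0,0,1],
    [0,0,0,-0.1,0,0,1],
  ],
)

```text
time_s: 17.35
ee_pos: [0.5835, 0.1296, 0.4504]
eef_rot: [-0.002, 0.686, 0.728, -0.001]
force: [-0.3, 0.6, 0.1]
width: 0.005
```

Request:
jog_arm(
  moves=[
    [0,0,0,-0.12,0,0.03,1],
    [0,0,0,-0.12,0,0.04,1],
    [0,0,0,-0.12,0,0.04,1],
    [0,0,0,-0.12,0,0.05,1],
  ],
)

```text
time_s: 17.75
ee_pos: [0.5843, 0.1156, 0.4455]
eef_rot: [-0.002, 0.686, 0.728, -0.001]
force: [-0.6, 1.1, 3.1]
width: 0.004
```

```bash
python3 -c "
from fit import *
tip()"
```

```text
t 17.75 tip [0.5836 0.116  0.2635] chest [ 0.0423 -0.0026  0.2635] F [-0.6  1.1  3.1] w 0.0
```

Request:
jog_arm(
  moves=[
    [0,0,0,-0.12,0,0.05,1],
    [0,0,0,-0.12,0,0.05,1],
    [0,0,0,-0.12,0,0.05,1],
    [0,0,0,-0.12,0,0.06,1],
    [0,0,0,-0.12,0,0.06,1],
    [0,0,0,-0.12,0,0.06,1],
  ],
)

```text
time_s: 18.35
ee_pos: [0.5856, 0.0938, 0.4353]
eef_rot: [-0.002, 0.686, 0.728, -0.001]
force: [1.4, 2.1, 0.7]
width: 0.003
```

```bash
python3 - <<'E'
from fit import *
tip()
c=cam("scene"); crop(c,"sc5",250,85,190,210,2.8)
E
```

```text
t 18.35 tip [0.5848 0.0942 0.2533] chest [ 0.0205 -0.0027  0.2533] F [1.4 2.1 0.7] w 0.0
```

View pics/sc5.png

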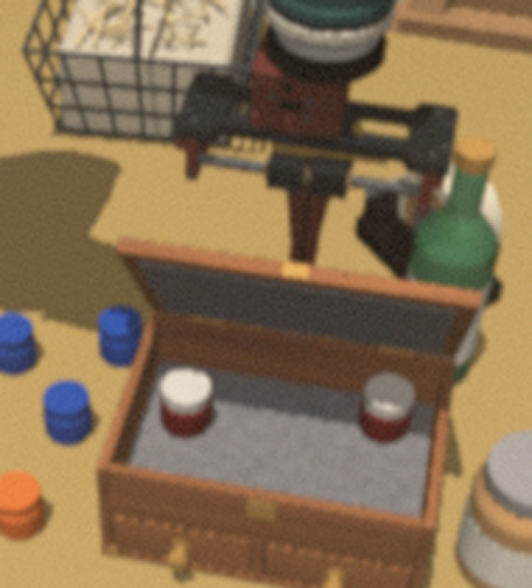

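The fingers are behind the lid at about (300,260) and the lid is swinging forward smoothly. I'll keep following the arc.

Request:
jog_arm(
  moves=[
    [0,0,0,-0.11,0,0.07,1],
    [0,0,0,-0.11,0,0.07,1],
    [0,0,0,-0.11,0,0.07,1],
    [0,0,0,-0.11,0,0.07,1],
    [0,0,0,-0.11,0,0.08,1],
    [0,0,0,-0.11,0,0.08,1],
    [0,0,0,-0.11,0,0.08,1],
    [0,0,0,-0.11,0,0.08,1],
  ],
)

```text
time_s: 19.2
ee_pos: [0.5869, 0.0676, 0.417]
eef_rot: [-0.003, 0.686, 0.728, -0.001]
force: [1.4, 2.6, 1.2]
width: 0.005
```

Request:
jog_arm(
  moves=[
    [0,0,0,-0.1,0,0.09,1],
    [0,0,0,-0.1,0,0.09,1],
    [0,0,0,-0.1,0,0.09,1],
    [0,0,0,-0.1,0,0.09,1],
    [0,0,0,-0.09,0,0.1,1],
    [0,0,0,-0.09,0,0.1,1],
    [0,0,0,-0.09,0,0.1,1],
    [0,0,0,-0.09,0,0.1,1],
  ],
)

```text
time_s: 20.0
ee_pos: [0.5881, 0.0449, 0.3942]
eef_rot: [-0.003, 0.686, 0.728, -0.001]
force: [-0.2, 1.4, 0.8]
width: 0.005
```

```bash
python3 -c "
from fit import *
tip()"
```

```text
t 20.0 tip [0.5872 0.0452 0.2122] chest [-0.0286 -0.0022  0.2122] F [-0.2  1.4  0.8] w 0.01
```

Request:
jog_arm(
  moves=[
    [0,0,0,-0.08,0,0.11,1],
    [0,0,0,-0.08,0,0.11,1],
    [0,0,0,-0.08,0,0.11,1],
    [0,0,0,-0.08,0,0.11,1],
    [0,0,0,-0.07,0,0.12,1],
    [0,0,0,-0.07,0,0.12,1],
    [0,0,0,-0.07,0,0.12,1],
    [0,0,0,-0.07,0,0.12,1],
  ],
)

```text
time_s: 20.8
ee_pos: [0.5892, 0.027, 0.3666]
eef_rot: [-0.002, 0.686, 0.728, -0.001]
force: [0.2, 1.4, 0.9]
width: 0.004
```

Request:
jog_arm(
  moves=[
    [0,0,0,-0.05,0,0.12,1],
    [0,0,0,-0.05,0,0.12,1],
    [0,0,0,-0.05,0,0.12,1],
    [0,0,0,-0.05,0,0.12,1],
    [0,0,0,-0.04,0,0.12,1],
    [0,0,0,-0.04,0,0.12,1],
    [0,0,0,-0.04,0,0.12,1],
    [0,0,0,-0.04,0,0.12,1],
  ],
)

```text
time_s: 21.6
ee_pos: [0.5898, 0.0163, 0.3379]
eef_rot: [-0.002, 0.686, 0.728, -0.001]
force: [1.2, -0.0, 2.0]
width: 0.005
```

```bash
python3 -c "
from fit import *
tip()"
```

```text
t 21.6 tip [0.589  0.0166 0.1559] chest [-0.0572 -0.0024  0.1559] F [ 1.2 -0.   2. ] w 0.01
```

Request:
jog_arm(
  moves=[
    [0,0,0,-0.02,0,0.1,1],
    [0,0,0,-0.02,0,0.1,1],
    [0,0,0,-0.02,0,0.1,1],
    [0,0,0,-0.02,0,0.1,1],
    [0,0,0,-0.01,0,0.09,1],
    [0,0,0,-0.01,0,0.09,1],
    [0,0,0,-0.01,0,0.08,1],
    [0,0,0,0,0,0.07,1],
    [0,0,0,0,0,0.06,1],
    [0,0,0,0,0,0.04,1],
  ],
)

```text
time_s: 22.6
ee_pos: [0.5897, 0.0132, 0.313]
eef_rot: [-0.002, 0.686, 0.728, -0.001]
force: [-0.7, -1.0, 1.7]
width: 0.002
```

Request:
jog_arm(
  moves=[
    [0,0,0,0,0,0.03,1],
    [0,0,0,0,0,0.03,1],
    [0,0,0,0,0,0.03,1],
  ],
)

```text
time_s: 22.9
ee_pos: [0.5897, 0.0132, 0.3105]
eef_rot: [-0.002, 0.686, 0.728, -0.001]
force: [-0.3, -0.5, 0.2]
width: 0.003
```

```bash
python3 -c "
from fit import *
tip()"
```

```text
t 22.9 tip [0.5888 0.0136 0.1285] chest [-0.0603 -0.0021  0.1285] F [-0.3 -0.5  0.2] w 0.0
```

Request:
jog_arm(
  moves=[
    [0,0,0,0,0,0.03,1],
    [0,0,0,0,0,0.03,1],
    [0,0,0,0,0,0.03,1],
  ],
)

```text
time_s: 23.2
ee_pos: [0.5897, 0.0132, 0.3077]
eef_rot: [-0.002, 0.686, 0.728, -0.001]
force: [-0.3, -1.0, 1.9]
width: 0.003
```

Request:
jog_arm(
  moves=[
    [0,0,0,0,0,0.03,1],
    [0,0,0,0,0,0.02,1],
  ],
)

```text
time_s: 23.4
ee_pos: [0.5897, 0.0132, 0.3063]
eef_rot: [-0.002, 0.686, 0.728, -0.001]
force: [-1.2, -1.7, 7.8]
width: 0.007
```

```bash
python3 -c "
from fit import *
tip()"
```

```text
t 23.4 tip [0.5889 0.0136 0.1243] chest [-0.0603 -0.0022  0.1243] F [-1.2 -1.7  7.8] w 0.01
```

Contact at z = 0.124 m with the force rising, so the lid is on its stop. One firmer press, then I'll lift away.

Request:
jog_arm(
  moves=[
    [0,0,0,0,0,0.02,1],
    [0,0,0,0,0,0.01,1],
    [0,0,0,0,0,0,1],
  ],
)

```text
time_s: 23.7
ee_pos: [0.5897, 0.0132, 0.3063]
eef_rot: [-0.002, 0.686, 0.728, -0.001]
force: [-3.7, -1.3, 9.0]
width: 0.003
```

Request:
jog_arm(
  moves=[
    [0,0,0,0,0,-0.1,1],
    [0,0,0,0,0,-0.3,1],
    [0,0,0,0,0,-0.7,1],
    [0,0,0,0,0,-0.7,1],
    [0,0,0,0,0,-0.7,1],
    [0,0,0,0,0,-0.7,1],
    [0,0,0,0,0,-0.7,1],
    [0,0,0,0,0,-0.7,1],
    [0,0,0,0.5,0,-0.5,1],
    [0,0,0,0.7,0,0,1],
    [0,0,0,0.7,0,0,1],
    [0,0,0,0.7,0,0,1],
  ],
)

```text
time_s: 24.9
ee_pos: [0.5855, 0.0916, 0.4591]
eef_rot: [-0.002, 0.686, 0.728, -0.001]
force: [-0.2, 0.3, -0.3]
width: 0.002
```

Request:
jog_arm(
  moves=[
    [0,0,0,0.7,0,0,1],
    [0,0,0,0.7,0,0,1],
    [0,0,0,0.7,0,0,1],
    [0,0,0,0.7,0,0,1],
    [0,0,0,0,0,0,1],
  ],
)

```text
time_s: 25.4
ee_pos: [0.5804, 0.1768, 0.459]
eef_rot: [-0.003, 0.685, 0.729, -0.0]
force: [-0.1, -0.1, 0.6]
width: 0.006
```

```bash
python3 - <<'E'
from fit import *
tip()
crop(cam("scene"),"sc6",230,130,240,200,3)
E
```

```text
t 25.4 tip [0.5795 0.1773 0.277 ] chest [ 0.1038 -0.002   0.277 ] F [-0.1 -0.1  0.6] w 0.01
```

View pics/sc6.png

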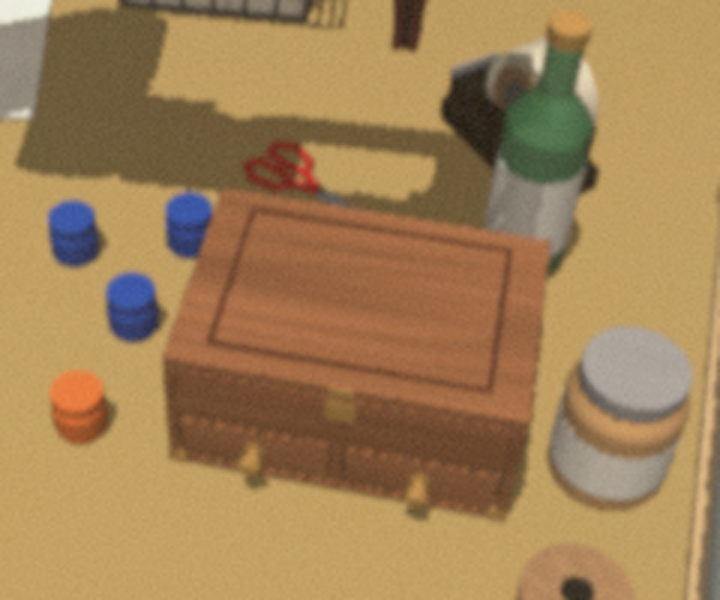

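```bash
python3 -c "
from station import arm
print(arm.close_job())"
```

```text
the job is handed in; nothing more can be done
None
```

The chest is closed up and the job is handed in, at about 25 s on the robot's clock.

- **Drawers:** I pushed each one home by its knob with the closed fingertips, left first and then right. Both stopped at about 7 N and look flush in the pictures.
- **Lid:** I swung it over from behind along its arc, with about 3 N or less at the points I read. I then pressed it down with about 9 N, and it stopped with the fingertips at 124 mm, the height of the shut lid.
- **Last picture:** taken with the arm clear of everything, it shows the lid shut and the drawers flush. The chest's lower front corner is within about 1 pixel of where it was before the lid was swung. The bystanders in view look unmoved.

The jars are hidden under the shut lid. They were standing in place the last time I could see them, part-way through the lid's swing. The heat gun was outside the later pictures, so I did not check it again. No check failed or disagreed.

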